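Run the blue wing nut home on the tube mixer

ROBOT

A 6-joint arm with a two-finger parallel gripper is mounted at the origin on the work surface. World frame = base frame: x ahead of the robot, y to its left, z up, the work surface at z = 0. Lengths are in m, angles in degrees, forces in N, time in s.
With the tool pointing down it reaches from about 0.4 to 0.825 m from the base axis. Payload 7 kg.
Tool frame: the origin (TCP) lies midway between the tips of the shut fingers; the grasp point (between the pads) lies r.hold_point_z behind it (r.hold_point_z is the distance from the TCP to the grasp point, in m); z points along the fingers, x is the direction in which the jaws open and shut, and the axes are right-handed (so a half turn about z gives the same grasp; the last joint's range is limited). The gripper opens to 88 mm and grips with 3 to 60 N. Pads are 19 mm wide; open, the fingers measure 130 mm over their backs; the gripper's body (78 mm by 193 mm) begins 47 mm behind the grasp point.
Start: joints at [89.502, 20.546, 0.682, 0, -70.136, -16.507], TCP at [0.197, 0.645, 0.227] pointing down, gripper open.
Joint ranges: [-176.03, 176.03], [-82.01, 121.73], [-58.28, 71.71], [-173.87, 95.51], [-174.79, -0.11], [-173.66, 173.66]. Speed limits (degrees/s): [136.94, 136.94, 172.46, 180, 180, 180].

INTERFACE

Orientations are given as [roll, pitch, yaw] about the fixed x, y, z axes, in that order (R = Rz(yaw) Ry(pitch) Rx(roll)).
In Python, from plant import get_state, viewer, close_job, r gives the robot as it stands.
- The arm moves only by the tool apply_moves, never from a script. Its argument "plan" is a list of rows, each a list of 3 entries, a list of its own where there are three numbers: the closure in counts, from 0 (fully open) to 255 (shut), then the shift along the tool's x, y, z in units of 50 mm (1.0 is 50 mm), then the turn about the tool's z in units of 6 degrees (1.0 is 6 degrees). A call has 1 to 12 rows; each row shifts and turns the commanded pose from where the row before left it, along the tool's axes as they then stand; what a row does not reach is not made up. A row lasts 1/8 s, in which the tool goes at most 62.5 mm and 10.7 degrees, less where a joint would pass 70% of its speed; a pose out of reach is approached as far as the arm can. A call is refused whole if a number of a shift passes 1 or a number of a turn 1, either way. A call with a gripper value outside its range is refused whole. The fingers move at their own pace and stop on an object; "squeeze" is the grip in N (left out, the last holds). Time passes only in rows, so rows that do not move let the fingers close. It gives the time, the measured TCP pose, the force and the opening at its end, in the units of the state.
- get_state(): the state, without advancing time (a new reading comes with each control period).
- viewer.capture(name): name is "scene" or "top"; returns a dict with "frame" (384x512x3 uint8, blue, green, red), "K" (3x3 intrinsics, pixels), "D" ([k1, k2, p1, p2, k3] as OpenCV has them; the pictures are not rectified), "R" (3x3) and "t" (3): a world point X has camera coordinates R X + t. Camera axes: x right, y down, z forward; pixel columns grow to the right and rows downward; lengths in m; the calibration is good to about 2 mm. A picture is of the moment at which its call begins. There is no depth.
- close_job(): hands the job in, once; it reports no verdict.
The state is a dict: "time_s": time; "joints": joint angles; "qd": joint speeds; "joint_torque": joint torques, N m; "tcp_pos": TCP position; "eef_rot": TCP orientation; "contact_force": force on the tool from outside, world axes, zero at the start; "moment": the same for the moment, N m; "gripper_width": finger opening in m.
Only numpy, scipy, OpenCV 4.12 (cv2) and the standard library are available. Lean on these libraries where they do the work, as an engineer would, in place of code of your own. Each camera call takes 0.05 s, during which the arm holds its last target.

TASK

The blue wing nut has been set on the spindle of its tube mixer but has not caught the thread. Without lifting it off, turn it backward (counterclockwise seen from above) until it drops at the thread start, then forward (clockwise) until it is fully home, down on the tube carousel, and let go. Leave the orange wing nut on the other mixer as it is.

Things in the scene. Friction and masses are not known exactly. Their poses are not given: they have to be found in the camera images.
- wing_nut: Blue plastic wing nut, loose on the spindle, 80 g: round cap 48 mm across, hollow below, with an upright grip bar on top, 60 mm long (nut's x), 13 mm thick (y), from 28 to 55 mm above the origin, white strokes on its ends. Grip the bar's flat sides from above, lightly, and follow the nut down as it sinks. Origin: on the axis at the cap's lower rim, z up.
- mixer: Fixed bench tube mixer with the blue nut: white housing 160 x 150 mm, round aluminium carousel 132 mm across with eight blue tube caps (7 mm high), flat top 96 mm above the origin. Origin: centre of the underside, on the spindle's axis, z up. Bar angles count counterclockwise from its x axis, along which lie two black marks on the carousel (home); two red marks lie at 66 degrees (thread start).
- spindle (a point): Spindle axis at carousel top; same axes as the mixer. Nut starts with bar at 12-34 degrees, rim 15 mm up on the thread's crest, 2 mm sideways play. Turned back to 57-75 degrees (stop at 75) it is free to drop 11 mm. Then forward to 0 (stop just beyond) the thread takes it down 4 mm, evenly from 54 to 6 degrees, onto the carousel; liftable 3 mm. Turned forward without the drop it jams, still high.
- orange_nut (a joint): Angle of the orange wing nut, same shape, already home on the other white mixer (orange tube caps), to be left alone: 0 at the start, grows counterclockwise, rad.
Not all that is in view belongs to the job. Leave any red or yellow look-alike of the wing_nut alone.

How it is judged:
By the outcome, as a careful person would: the job done as asked, in the order asked, and still so for the second after the job is handed in, with the robot touching nothing.
It also fails if it takes over 35 s, if anything falls off the work surface, if the arm or the gripper's body presses on something with over 40 N, if the wrist force passes 120 N, or if a joint passes its speed limit or range.

## Working session

There is one attempt and no reset: what is moved stays moved. The work goes in short steps, Python scripts to look and compute and a tool call to move; the robot and the scene stay as the last step left them, time stands still between calls to the robot, and variables do not carry over. Pictures are saved under pics/ and viewed, and the job is handed in when it is done.

Besides the shell and the picture viewer there is one more tool, called after "Call:" as name([rows], argument=value, ...), one row to a line, values as JSON. apply_moves: Moves the arm, as the interface text tells. Its arguments: {"type":"object","properties":{"plan":{"type":"array","items":{"type":"array"}},"squeeze":{"type":"number"}},"required":["plan"]}

```bash
mkdir -p pics; ls; python3 - <<'E'
from plant import get_state, viewer, r
import cv2, json, numpy as np
print(get_state()); print(r.hold_point_z)
for n in ("scene","top"):
    c=viewer.capture(n); cv2.imwrite(f"pics/{n}0.png",c["frame"])
    np.savez(f"{n}_cal.npz",**{k:np.array(c[k]) for k in "KDRt"})
    print(n,c["K"],c["D"],c["R"],c["t"])
E
```

```text
pics
{'time_s': 0.0, 'joints': array([ 8.95021976e+01,  2.05913922e+01,  6.33528840e-01, -1.85618325e-02,
       -7.01352348e+01, -1.65058247e+01]), 'qd': array([-0.00681361,  0.03972109,  0.02261206, -0.00061804,  0.0852469 ,
        0.01851488]), 'joint_torque': array([-1.34668764e-03, -5.82711196e+01,  2.93064219e+01,  6.99761957e+00,
        7.26358965e-03, -1.56433121e-04]), 'tcp_pos': array([0.19729627, 0.64501605, 0.22562621]), 'eef_rot': array([-1.79990277e+02, -9.42195028e-02, -1.07009957e+02]), 'contact_force': array([ 0.10015256, -0.1316596 , -0.01814897]), 'moment': array([0.01049695, 0.00215646, 0.04312326]), 'gripper_width': 0.08767230849878115}
0.0188
scene [[355.04569683   0.         262.84348268]
 [  0.         355.04569683 196.49843956]
 [  0.           0.           1.        ]] [0.02535751 0.         0.         0.         0.        ] [[-0.64190125  0.76677896  0.00357985]
 [ 0.59911731  0.50444782 -0.6217643 ]
 [-0.47856163 -0.39696653 -0.78319623]] [ 0.29316815 -0.25731295  1.11851353]
top [[461.77033391   0.         248.85728488]
 [  0.         461.77033391 190.41247081]
 [  0.           0.           1.        ]] [-0.03687338  0.          0.          0.          0.        ] [[-0.00727537 -0.99988034  0.01365196]
 [-0.99644746  0.00610356 -0.08399524]
 [ 0.08390186 -0.01421456 -0.99637263]] [0.02889715 0.51402257 1.14875163]
```

View pics/scene0.png

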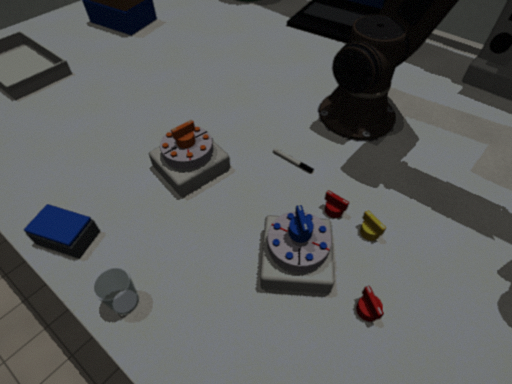

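View pics/top0.png

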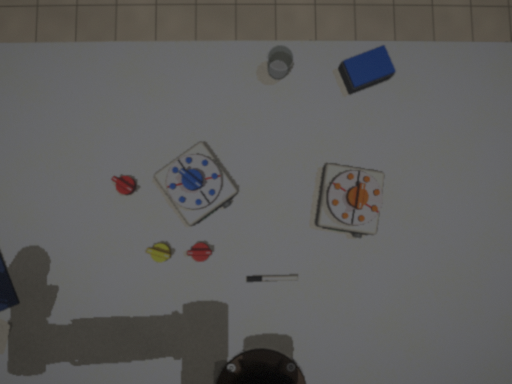

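The blue nut on the mixer with blue tube caps is at top (193,179) and scene (301,225). The orange nut is at top (357,197). Red look-alikes lie at top (125,185) and (201,251), and a yellow one at (161,251). The blue nut on the mixer fits the description; I'll confirm it in enlarged crops.

```bash
python3 - <<'E'
import cv2
a=cv2.imread("pics/top0.png")[130:235,140:250]; b=cv2.imread("pics/scene0.png")[190:300,250:345]
cv2.imwrite("pics/topc.png",cv2.convertScaleAbs(cv2.resize(a,None,fx=5.5,fy=5.5,interpolation=cv2.INTER_CUBIC),alpha=1.6))
cv2.imwrite("pics/scc.png",cv2.convertScaleAbs(cv2.resize(b,None,fx=5,fy=5,interpolation=cv2.INTER_CUBIC),alpha=1.6))
E
```

```text
(no output)
```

View pics/topc.png

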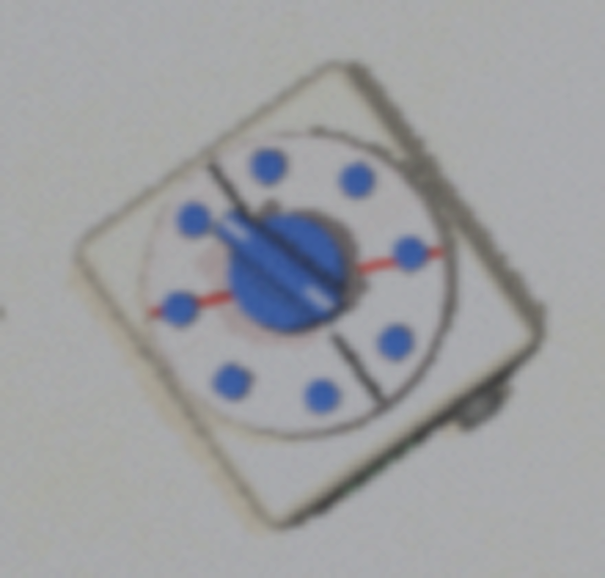

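View pics/scc.png

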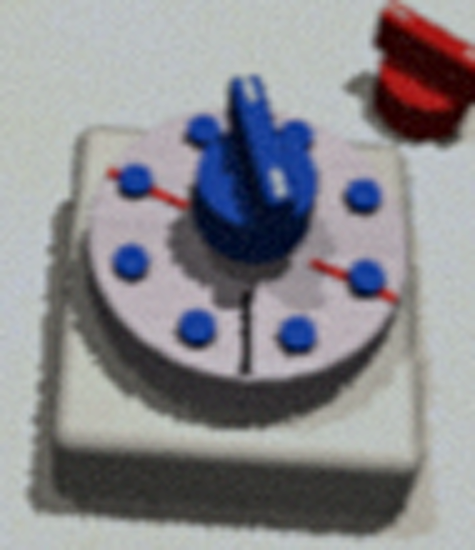

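```bash
cat > h.py <<'E'
import numpy as np, cv2
def cal(n): return np.load(f"{n}_cal.npz")
def ray(n,uv,z):
    c=cal(n); p=cv2.undistortPoints(np.array([[uv]],float),c["K"],c["D"])[0,0]
    d=c["R"].T@np.array([p[0],p[1],1]); o=-c["R"].T@c["t"]
    return (o+d*(z-o[2])/d[2])[:2]
def proj(n,X):
    c=cal(n); return cv2.projectPoints(np.atleast_2d(np.array(X,float)),cv2.Rodrigues(c["R"])[0],c["t"],c["K"],c["D"])[0][:,0]
def unc(x,off,s): return [(x[0]+.5)/s-.5+off[0],(x[1]+.5)/s-.5+off[1]]
E
python3 - <<'E'
from h import *
T=lambda x,z: ray("top",unc(x,(140,130),5.5),z)
S=lambda x,z: ray("scene",unc(x,(250,190),5),z)
ang=lambda a,b: np.degrees(np.arctan2(*(b-a)[::-1]))
def show(n,a,b): print(n,a,b,"mid",(a+b)/2,"len",np.linalg.norm(b-a),"ang",ang(a,b)%180)
show("black",T((209,160),.096),T((382,405),.096))
show("red",T((149,314),.096),T((443,252),.096))
show("bar T",T((232,228),.166),T((318,298),.166))
show("red S",S((110,173),.096),S((397,300),.096))
show("bar S",S((250,88),.166),S((279,182),.166))
print("black S",S((245,375),.096),S((248,295),.096))
E
```

```text
black [0.58485635 0.19582686] [0.47809551 0.12087631] mid [0.53147593 0.15835158] len 0.13044333487595372 ang 35.07044908280179
red [0.51799388 0.22127548] [0.54413145 0.09452875] mid [0.53106267 0.15790211] len 0.12941370118005538 ang 101.65213091869646
bar T [0.54619276 0.17648847] [0.5175242  0.14164228] mid [0.53185848 0.15906538] len 0.045123641398369656 ang 50.55528295707916
red S [0.54442956 0.09691463] [0.51805435 0.22247828] mid [0.53124196 0.15969645] len 0.12830386986084838 ang 101.86276773030981
bar S [0.5167275  0.14190318] [0.54490564 0.17584137] mid [0.53081657 0.15887228] len 0.044111317232427595 ang 50.29789116426976
black S [0.58366307 0.19584976] [0.55439976 0.17582672]
```

Top crop: black marks end at (209,160) and (382,405), red marks at (149,314) and (443,252), and the bar strokes at (232,228) and (318,298). The scene view agrees. The spindle is at about (0.531, 0.159), mixer yaw is about 35.4°, and the bar is at 50.4° in the world, about 15° relative to the mixer. It is the blue nut, high on the crest.

Call:
apply_moves([
  [0,[0.61,-0.77,0],0],
  [0,[0.61,-0.77,0],0],
  [0,[0.61,-0.77,0],0],
  [0,[0.61,-0.77,0],0],
  [0,[0.61,-0.77,0],0],
  [0,[0.61,-0.77,0],0],
  [0,[0.61,-0.77,0],0],
  [0,[0.61,-0.77,0],0],
  [0,[0.61,-0.77,0],0],
  [0,[0.61,-0.77,0],0],
  [0,[0.61,-0.77,0],0],
  [0,[0.61,-0.77,0],0],
], squeeze=4)

```text
time_s: 1.6
tcp_pos: [0.5327, 0.1589, 0.2264]
eef_rot: [180.0, -0.0, -107.0]
contact_force: [0.4, 1.0, -1.2]
gripper_width: 0.0877
```

Call:
apply_moves([
  [0,[0,0,0],1],
  [0,[0,0,0],1],
  [0,[0,0,0],1],
  [0,[0,0,0],1],
  [0,[0,0,0],1],
  [0,[0,0,0],1],
  [0,[0,0,0],1],
  [0,[0,0,0],1],
  [0,[0,0,0],1],
  [0,[0,0,0],1],
])

```text
time_s: 2.85
tcp_pos: [0.5319, 0.1602, 0.2262]
eef_rot: [-180.0, -0.0, -167.2]
contact_force: [0.0, -0.0, 1.0]
gripper_width: 0.0882
```

Call:
apply_moves([
  [0,[0,0,0],1],
  [0,[0,0,0],1],
  [0,[0,0,0],1],
  [0,[0,0,0],1],
  [0,[0,0,0],1],
  [0,[0,0,0],1],
  [0,[0,0,0],1],
  [0,[0,0,0],1],
  [0,[0,0,0],0.73],
  [0,[0,0,0],0],
  [0,[0,0,0],0],
])

```text
time_s: 4.22
tcp_pos: [0.532, 0.1603, 0.2264]
eef_rot: [-180.0, -0.0, 140.7]
contact_force: [0.1, -0.4, 0.1]
gripper_width: 0.0877
```

```bash
python3 - <<'E'
from plant import get_state, viewer
from h import *
s=get_state(); print(s["time_s"],s["joints"],s["tcp_pos"],s["eef_rot"],s["contact_force"])
d=np.array([.5313,.1588])-s["tcp_pos"][:2]; y=np.radians(s["eef_rot"][2])
print("tool xy units",(d@[np.cos(y),np.sin(y)])/.05,(d@[np.sin(y),-np.cos(y)])/.05)
f=viewer.capture("scene")["frame"][150:300,220:370]
cv2.imwrite("pics/s1.png",cv2.convertScaleAbs(cv2.resize(f,None,fx=4,fy=4,interpolation=cv2.INTER_CUBIC),alpha=1.5))
E
```

```text
4.225 [ 3.69545737e+01  9.36476740e+00 -1.45522162e+01 -6.86035884e-03
 -6.61037955e+01 -7.62418847e+01] [0.53204919 0.16030235 0.22637089] [-1.79981308e+02 -1.10331472e-02  1.40709907e+02] [ 0.11608934 -0.40064751  0.12151378]
tool xy units -0.007430408575526697 -0.032743340204539895
```

View pics/s1.png

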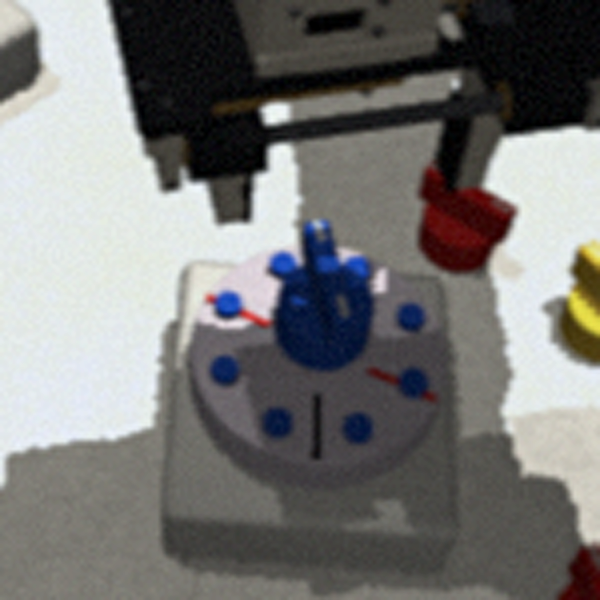

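The nut at (322,310) sits between the open fingers at (235,200) and (460,160) as expected. I'll descend, then check before closing.

Call:
apply_moves([
  [0,[0,-0.03,0.3],0],
  [0,[0,0,0.35],0],
  [0,[0,0,0.35],0],
  [0,[0,0,0.35],0],
  [60,[0,0,0.2],0],
  [110,[0,0,0.12],0],
  [150,[0,0,0],0],
  [150,[0,0,0],0],
])

```text
time_s: 5.28
tcp_pos: [0.5316, 0.1594, 0.1436]
eef_rot: [180.0, 0.0, 140.6]
contact_force: [-0.7, 0.9, 0.5]
gripper_width: 0.053
```

```bash
python3 - <<'E'
from plant import get_state, viewer
from h import *
s=get_state(); print(s["time_s"],s["tcp_pos"],s["eef_rot"],s["contact_force"],s["gripper_width"])
f=viewer.capture("scene")["frame"][170:300,240:370]
cv2.imwrite("pics/s2.png",cv2.convertScaleAbs(cv2.resize(f,None,fx=4.5,fy=4.5,interpolation=cv2.INTER_CUBIC),alpha=1.7))
E
```

```text
5.275 [0.53156309 0.15936555 0.14359208] [1.79951868e+02 2.22273827e-02 1.40627140e+02] [-0.69372461  0.89111499  0.53851622] 0.05296834015491167
```

View pics/s2.png

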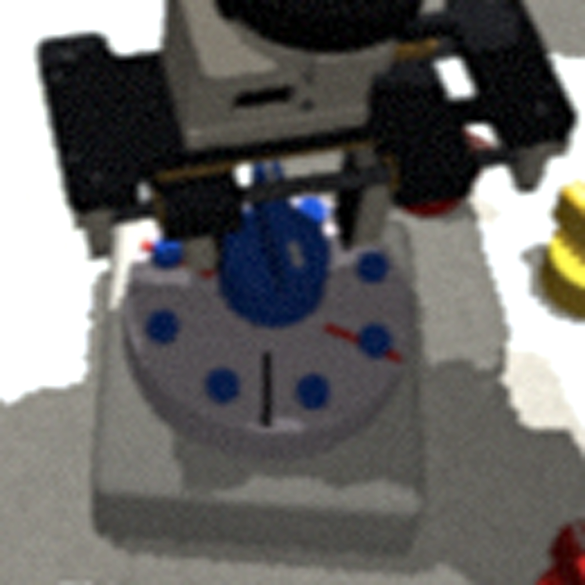

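The fingers, at (200,250) and (360,230), straddle the bar with the bar centred between them. I'll close lightly now.

Call:
apply_moves([
  [190,[0,0,0],0],
  [230,[0,0,0],0],
  [255,[0,0,0],0],
  [255,[0,0,0],0],
  [255,[0,0,0],0],
  [255,[0,0,0],0],
  [255,[0,0,0],0],
], squeeze=5)

```text
time_s: 6.2
tcp_pos: [0.5313, 0.1592, 0.1431]
eef_rot: [180.0, 0.0, 140.6]
contact_force: [0.5, 0.4, 1.7]
gripper_width: 0.0129
```

Call:
apply_moves([
  [255,[0,0,0],-0.4],
  [255,[0,0,0],-0.7],
  [255,[0,0,0],-0.8],
  [255,[0,0,0],-0.8],
  [255,[0,0,0],-0.8],
  [255,[0,0,0],-0.8],
])

```text
time_s: 6.95
tcp_pos: [0.5313, 0.1592, 0.1431]
eef_rot: [180.0, 0.0, 166.6]
contact_force: [-0.3, -0.0, 0.7]
gripper_width: 0.0128
```

```bash
python3 - <<'E'
from plant import get_state, viewer
from h import *
s=get_state(); print(s["time_s"],s["tcp_pos"],s["eef_rot"],s["contact_force"],s["moment"],s["gripper_width"])
f=viewer.capture("scene")["frame"][170:300,240:370]
cv2.imwrite("pics/s3.png",cv2.convertScaleAbs(cv2.resize(f,None,fx=4.5,fy=4.5,interpolation=cv2.INTER_CUBIC),alpha=1.7))
E
```

```text
6.95 [0.53133167 0.15922409 0.14312943] [1.79991467e+02 9.51487008e-03 1.66571616e+02] [-0.25045863 -0.03553338  0.65357291] [ 0.09388042 -0.1041889   0.01091001] 0.012798626933785584
```

View pics/s3.png

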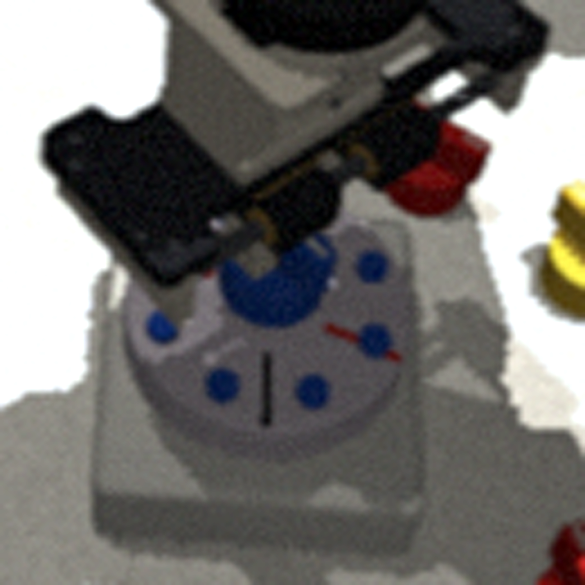

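The nut is turning with the gripper: the cap is still at (275,270), with the bar's far end now at (325,250). Next I'll go on to about 66°.

Call:
apply_moves([
  [255,[0,0,0],-0.8],
  [255,[0,0,0],-0.8],
  [255,[0,0,0],-0.8],
  [255,[0,0,0],-0.8],
  [255,[0,0,0],-0.8],
  [255,[0,0,0],-0.1],
  [255,[0,0,0],0],
])

```text
time_s: 7.88
tcp_pos: [0.5311, 0.1592, 0.1429]
eef_rot: [-180.0, -0.0, -169.1]
contact_force: [0.5, 0.1, -1.1]
gripper_width: 0.013
```

```bash
python3 - <<'E'
from plant import get_state, viewer
from h import *
s=get_state(); print(s["time_s"],s["tcp_pos"],s["eef_rot"],s["contact_force"],s["moment"],s["gripper_width"])
f=viewer.capture("scene")["frame"][170:300,240:370]
cv2.imwrite("pics/s4.png",cv2.convertScaleAbs(cv2.resize(f,None,fx=4.5,fy=4.5,interpolation=cv2.INTER_CUBIC),alpha=1.7))
E
```

```text
7.875 [0.53113083 0.15915764 0.14291385] [-1.79997364e+02 -1.63009565e-02 -1.69108362e+02] [ 0.46190633  0.06093929 -1.06957952] [ 0.01191116 -0.07261849  0.05042983] 0.012987871657703846
```

View pics/s4.png

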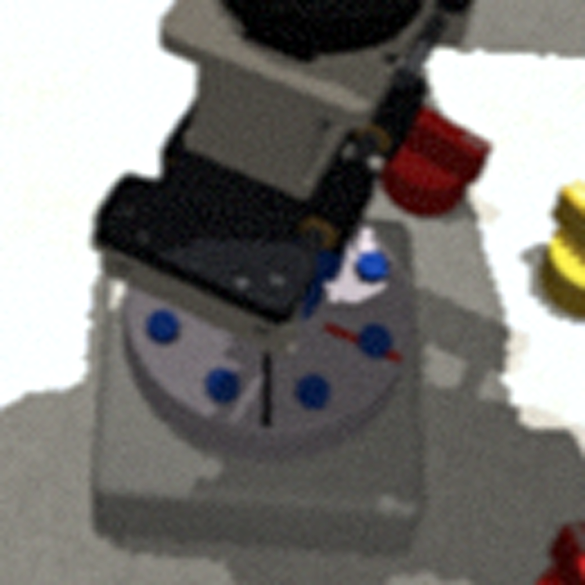

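The gripper is at a bar angle of about 65.5° and hides the cap in this view. I'll lower it 11 mm with the nut, watching the force.

Call:
apply_moves([
  [255,[0,0,0.05],0],
  [255,[0,0,0.05],0],
  [255,[0,0,0.05],0],
  [255,[0,0,0],0],
])

```text
time_s: 8.43
tcp_pos: [0.531, 0.1591, 0.1352]
eef_rot: [-180.0, -0.0, -169.0]
contact_force: [0.6, 0.3, -0.5]
gripper_width: 0.0126
```

Call:
apply_moves([
  [255,[0,0,0.04],0],
  [255,[0,0,0.03],0],
  [255,[0,0,0],0],
])

```text
time_s: 8.8
tcp_pos: [0.5311, 0.1591, 0.1319]
eef_rot: [-180.0, -0.0, -169.0]
contact_force: [-0.0, 0.4, -1.0]
gripper_width: 0.0132
```

```bash
python3 - <<'E'
from plant import get_state, viewer
from h import *
s=get_state(); print(s["time_s"],s["tcp_pos"],s["eef_rot"],s["contact_force"],s["moment"],s["gripper_width"])
for n,(r0,r1,c0,c1) in dict(scene=(170,300,240,370),top=(120,240,130,260)).items():
    f=viewer.capture(n)["frame"][r0:r1,c0:c1]
    cv2.imwrite(f"pics/{n}5.png",cv2.convertScaleAbs(cv2.resize(f,None,fx=4.5,fy=4.5,interpolation=cv2.INTER_CUBIC),alpha=2))
E
```

```text
8.8 [0.53114095 0.15913446 0.13191607] [-1.79993411e+02 -1.50340259e-02 -1.68985790e+02] [-0.04701674  0.4001332  -1.03404112] [ 0.09723625 -0.08463305  0.06132184] 0.013214145833221943
```

View pics/scene5.png

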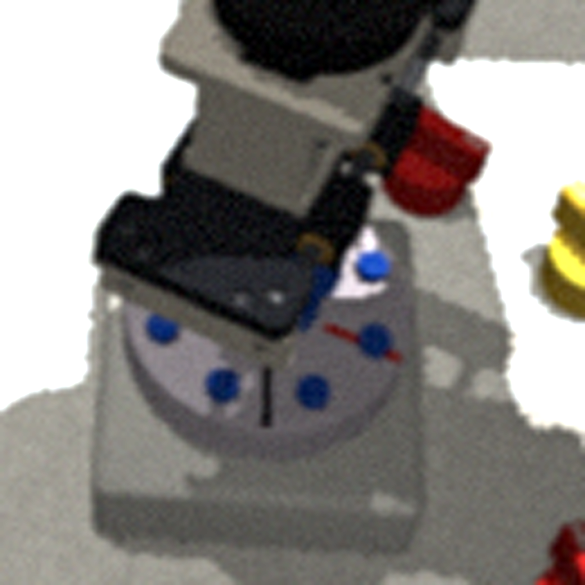

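View pics/top5.png

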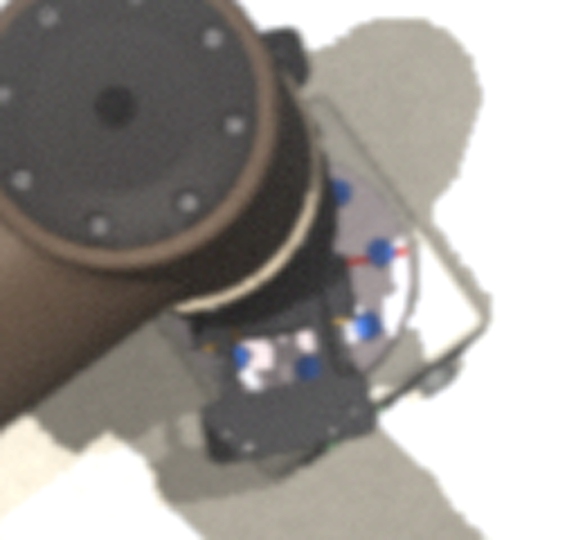

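The force stayed near zero and the visible piece of the nut at (315,300) sank with the gripper. At this height the finger tips would be pressing on the cap if it hadn't dropped, so it has. Now I'll turn forward, following the thread down.

Call:
apply_moves([
  [255,[0,0,0.01],0.4],
  [255,[0,0,0],0.7],
  [255,[0,0,0],0.8],
  [255,[0,0,0.01],0.8],
  [255,[0,0,0.01],0.8],
  [255,[0,0,0.01],0.8],
  [255,[0,0,0],0],
])

```text
time_s: 9.78
tcp_pos: [0.5323, 0.1598, 0.1311]
eef_rot: [179.9, 0.1, 165.3]
contact_force: [0.1, 1.2, 5.0]
gripper_width: 0.0131
```

```bash
python3 - <<'E'
from plant import get_state, viewer
from h import *
s=get_state(); print(s["time_s"],s["tcp_pos"],s["eef_rot"],s["contact_force"],s["moment"],s["gripper_width"])
for n,(r0,r1,c0,c1) in dict(scene=(170,300,240,370)).items():
    f=viewer.capture(n)["frame"][r0:r1,c0:c1]
    cv2.imwrite(f"pics/{n}6.png",cv2.convertScaleAbs(cv2.resize(f,None,fx=4.5,fy=4.5,interpolation=cv2.INTER_CUBIC),alpha=2))
E
```

```text
9.775 [0.53228906 0.15977303 0.13107493] [1.79904631e+02 1.16250498e-01 1.65272742e+02] [0.09299838 1.21108131 4.9534145 ] [ 0.41940474 -0.42962036  0.01478392] 0.01314544804201737
```

View pics/scene6.png

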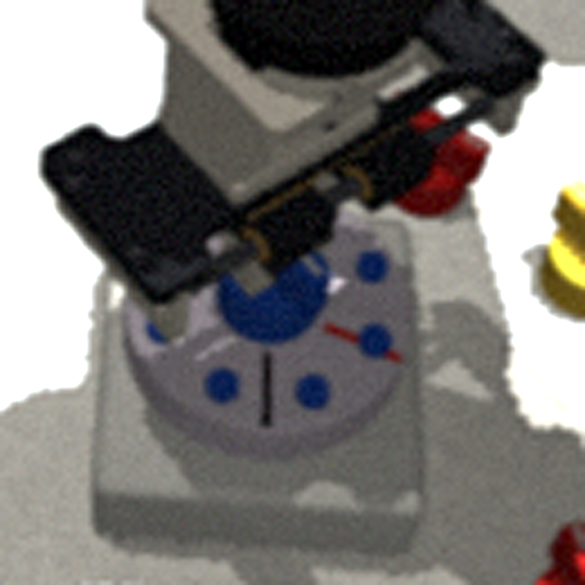

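The cap has moved down in the image: its lower edge is now at (270,342), was 322. The force has risen to 5 N, though, so I'll check the height by projection.

```bash
python3 - <<'E'
from h import *
t=np.linspace(0,2*np.pi,721)
for cx,cy in ((.5313,.1588),(.5323,.1598)):
  for z in (.096,.0988,.1,.104,.111):
    p=proj("scene",np.c_[cx+.024*np.cos(t),cy+.024*np.sin(t),0*t+z])
    q=(p-[240,170]+.5)*4.5-.5
    print(cx,z,"bottom",q[q[:,1].argmax()].round(1),"left",q[:,0].min().round(1),"right",q[:,0].max().round(1))
E
```

```text
0.5313 0.096 bottom [271.5 346.3] left 215.1 right 321.1
0.5313 0.0988 bottom [272.1 343.1] left 215.5 right 321.7
0.5313 0.1 bottom [272.3 341.7] left 215.6 right 322.0
0.5313 0.104 bottom [273.1 337. ] left 216.1 right 323.0
0.5313 0.111 bottom [274.4 328.8] left 217.0 right 324.7
0.5323 0.096 bottom [272.  349.1] left 215.5 right 321.6
0.5323 0.0988 bottom [272.6 345.9] left 215.9 right 322.3
0.5323 0.1 bottom [272.8 344.5] left 216.0 right 322.6
0.5323 0.104 bottom [273.6 339.8] left 216.5 right 323.6
0.5323 0.111 bottom [274.9 331.6] left 217.5 right 325.3
```

The lower edge matches a rim height of about 0.098–0.100, so the nut has dropped and is on the thread. The 5 N comes from commanding about 1 mm too low. I'll go on with a gentler descent.

Call:
apply_moves([
  [255,[0,0,0],0.6],
  [255,[0,0,0],0.7],
  [255,[0,0,0.005],0.7],
  [255,[0,0,0.005],0.7],
  [255,[0,0,0.01],0.7],
  [255,[0,0,0],0],
])

```text
time_s: 10.58
tcp_pos: [0.5314, 0.1592, 0.1293]
eef_rot: [180.0, 0.0, 144.9]
contact_force: [0.9, -0.7, 4.0]
gripper_width: 0.0134
```

```bash
python3 - <<'E'
from plant import get_state
s=get_state(); print(s["time_s"],s["tcp_pos"],s["eef_rot"],s["contact_force"],s["moment"],s["gripper_width"])
E
```

```text
10.575 [0.5313674  0.1592089  0.12928861] [1.79987101e+02 1.26164683e-02 1.44930241e+02] [ 0.86422766 -0.71741287  3.99415878] [ 0.09925766 -0.18017723  0.01403339] 0.013360018164426887
```

Call:
apply_moves([
  [255,[0,0,0.01],0.6],
  [255,[0,0,0.01],0.7],
  [255,[0,0,0.01],0.7],
  [255,[0,0,0],0.6],
  [255,[0,0,0],0.5],
  [255,[0,0,0],0.2],
  [255,[0,0,0],0],
])

```text
time_s: 11.45
tcp_pos: [0.5315, 0.1591, 0.1278]
eef_rot: [180.0, 0.0, 125.1]
contact_force: [1.6, -2.3, 4.6]
gripper_width: 0.0132
```

```bash
python3 - <<'E'
from plant import get_state, viewer
from h import *
s=get_state(); print(s["time_s"],s["tcp_pos"],s["eef_rot"],s["contact_force"],s["moment"],s["gripper_width"])
for n,(r0,r1,c0,c1) in dict(scene=(170,300,240,370)).items():
    f=viewer.capture(n)["frame"][r0:r1,c0:c1]
    cv2.imwrite(f"pics/{n}7.png",cv2.convertScaleAbs(cv2.resize(f,None,fx=4.5,fy=4.5,interpolation=cv2.INTER_CUBIC),alpha=2))
E
```

```text
11.45 [0.53145155 0.15911832 0.12777624] [1.79982482e+02 1.79704314e-02 1.25122390e+02] [ 1.62901141 -2.27220467  4.64227556] [-0.37204811 -0.62645445 -0.06318359] 0.013155333792202972
```

View pics/scene7.png

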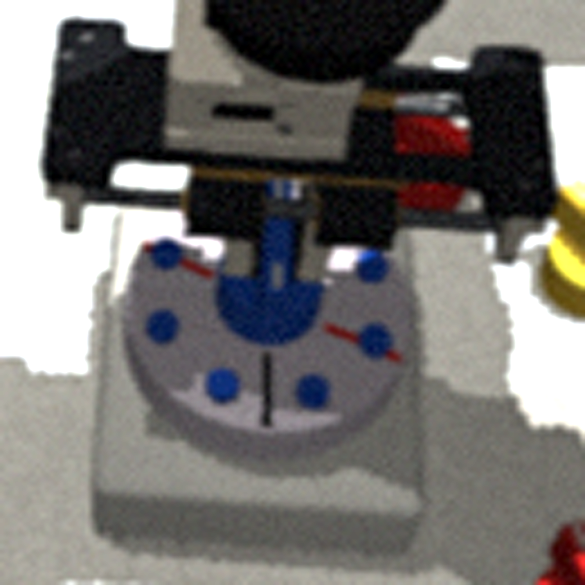

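The bar is now in line with the black mark at (268,385), and the cap's lower edge is at about 345, on the carousel. I'll nudge it slightly further to feel the stop.

Call:
apply_moves([
  [255,[0,0,0.005],0.2],
  [255,[0,0,0],0.2],
  [255,[0,0,0],0],
])

```text
time_s: 11.88
tcp_pos: [0.5313, 0.1592, 0.1276]
eef_rot: [180.0, 0.0, 122.6]
contact_force: [0.1, -0.4, 5.9]
gripper_width: 0.0134
```

```bash
python3 - <<'E'
from plant import get_state
s=get_state(); print(s["time_s"],s["tcp_pos"],s["eef_rot"],s["contact_force"],s["moment"],s["gripper_width"])
E
```

```text
11.875 [0.53130979 0.15917811 0.12762355] [1.79986252e+02 7.19419550e-03 1.22645618e+02] [ 0.1084296  -0.4252762   5.87168183] [-0.26713172 -0.29679713  0.11757192] 0.013377024303182519
```

A reaction moment of +0.12 N m shows the stop. I'll let go and rise.

Call:
apply_moves([
  [200,[0,0,0],0],
  [120,[0,0,0],0],
  [60,[0,0,0],0],
  [0,[0,0,0],0],
  [0,[0,0,-0.3],0],
  [0,[0,0,-0.6],0],
  [0,[0,0,-0.8],0],
  [0,[0,0,-0.8],0],
  [0,[0,0,0],0],
])

```text
time_s: 13.0
tcp_pos: [0.533, 0.1599, 0.2572]
eef_rot: [179.6, 0.0, 122.6]
contact_force: [-0.4, 0.3, -0.1]
gripper_width: 0.0868
```

Call:
apply_moves([
  [0,[0.0,-0.8,-0.4],0],
  [0,[0.0,-0.8,-0.4],0],
  [0,[0,-0.8,0],0],
  [0,[0,-0.8,0],0],
  [0,[0,-0.8,0],0],
  [0,[0,0,0],0],
])

```text
time_s: 13.75
tcp_pos: [0.3611, 0.0502, 0.2931]
eef_rot: [179.8, -0.0, 122.6]
contact_force: [0.7, 0.7, 0.7]
gripper_width: 0.0878
```

```bash
python3 - <<'E'
from plant import get_state, viewer
from h import *
s=get_state(); print(s["time_s"],s["tcp_pos"],s["eef_rot"],s["contact_force"],s["gripper_width"])
for n,(r0,r1,c0,c1),k in (("scene",(190,300,250,345),5),("top",(130,235,140,250),5.5)):
    f=viewer.capture(n)["frame"]; cv2.imwrite(f"pics/{n}8f.png",f); f=f[r0:r1,c0:c1]
    cv2.imwrite(f"pics/{n}8.png",cv2.convertScaleAbs(cv2.resize(f,None,fx=k,fy=k,interpolation=cv2.INTER_CUBIC),alpha=1.8))
E
```

```text
13.75 [0.36105768 0.05019446 0.29312526] [ 1.79849434e+02 -3.38549106e-02  1.22618858e+02] [0.70893587 0.66475811 0.68600586] 0.08778630260848254
```

View pics/scene8.png

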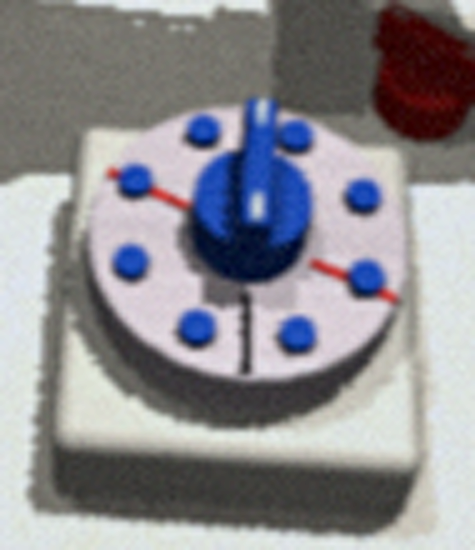

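View pics/top8.png

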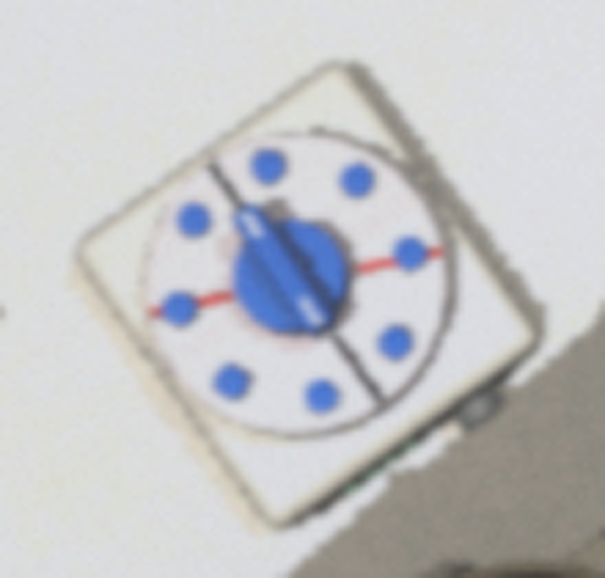

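```bash
python3 - <<'E'
from h import *
ang=lambda a,b: np.degrees(np.arctan2(*(b-a)[::-1]))%180-35.4
T=lambda x,z: ray("top",unc(x,(140,130),5.5),z)
S=lambda x,z: ray("scene",unc(x,(250,190),5),z)
for a,b,f in (((251,223),(311,313),T),((263,112),(256,208),S)):
    A,B=f(a,.151),f(b,.151); print((A+B)/2,np.linalg.norm(B-A),ang(A,B))
t=np.linspace(0,6.283,721)
for z in (.096,.098,.1):
    p=proj("scene",np.c_[.5313+.024*np.cos(t),.1588+.024*np.sin(t),0*t+z]); q=(p-[250,190]+.5)*5-.5
    print(z,q[:,1].max())
E
```

```text
[0.53149373 0.15831514] 0.04471767538202801 -1.8410565547426572
[0.53200539 0.15921693] 0.04496764117626408 -2.777024450729485
0.096 284.8595625185915
0.098 282.2963906783448
0.1 279.72194974392164
```

View pics/top8f.png

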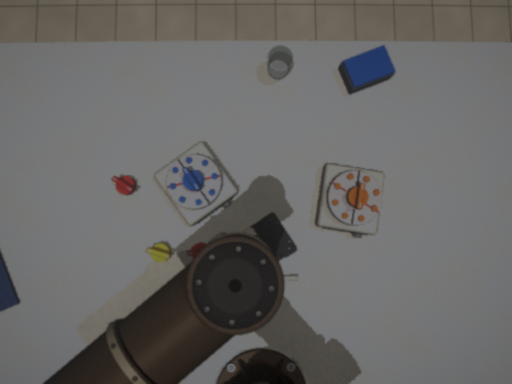

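The nut is free, its angle is about −2° (just past home, at the stop), and both cameras agree with its top at home height. The orange nut at (357,197) looks unchanged, as do the red and yellow look-alikes that are in view. I'm handing the job in.

```bash
python3 -c "
from plant import close_job; print(close_job())"
```

```text
the job is handed in; nothing more can be done
None
```

The blue wing nut is home on the carousel and released, and the job was handed in at about 14 s. I gripped the bar lightly (5 N), turned it back from about 15° to 65.5°, and followed it down the 11 mm drop. I then turned it forward with the 4 mm thread descent to the stop, let go and moved the arm clear.

**Last checks:**
- **Angle:** the bar reads −1.8° in the top view and −2.8° in the scene view. That puts it at the stop just beyond 0, where I felt a 0.12 N m reaction before letting go.
- **Height:** the cap's lower edge and the strokes on the bar both fit the nut being down on the carousel, to about 1–2 mm.
- **Forces:** the wrist force read 6 N or less at the end of every move. It reached 5 N once during the forward turn, because I had commanded the gripper about 1 mm too low, so I eased the descent.
- **Other objects:** the orange nut and the yellow and one red look-alike look unchanged in the last top view. The arm partly hid the other red one there, but nothing went near it.

No checks failed. The two cameras differ by about 1° and 1 mm, which is within calibration.

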